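Count off and peel the top insert tray, show it over the light pad

ROBOT

A 6-joint arm with a two-finger parallel gripper is mounted at the origin on the work surface. World frame = base frame: x ahead of the robot, y to its left, z up, the work surface at z = 0. Lengths are in m, angles in rad, forces in N, time in s.
With the tool pointing down it reaches from about 0.25 to 0.775 m from the base axis. Payload 4 kg.
Tool frame: the origin (TCP) lies midway between the tips of the shut fingers; the grasp point (between the pads) lies 19 mm behind it; z points along the fingers, y is the direction in which the jaws open and shut (so a half turn about z gives the same grasp; the last joint's range is limited). The gripper opens to 94 mm and grips with 3 to 60 N. Pads are 16 mm wide; open, the fingers measure 119 mm over their backs; the gripper's body (75 mm by 177 mm) begins 78 mm behind the grasp point.
Start: joints at [1.18, 0.087, 1.371, -0, 1.684, -0.103], TCP at [0.156, 0.527, 0.206] pointing down, gripper open.
Joint ranges: [-3.1, 3.1], [-0.76, 2.03], [0.27, 2.55], [-1.08, 4.22], [0.17, 2.65], [-2.57, 2.57]. Speed limits (rad/s): [2.79, 2.79, 3.14, 3.14, 3.14, 3.14].

INTERFACE

Orientations are given as [roll, pitch, yaw] about the fixed x, y, z axes, in that order (R = Rz(yaw) Ry(pitch) Rx(roll)).
In Python, from bench import robot gives the robot as it stands.
- The arm moves only by the tool carry_out, never from a script. Its argument "deltas" is text: rows parted by semicolons, each of 7 numbers parted by spaces: the shift along the tool's x, y, z in mm, then the turn, a rotation vector about the tool's x, y, z in rad, then the closure, from 0 (fully open) to 1 (shut). A call has exactly 8 rows; each row is the pose to reach, as a shift and turn from the pose commanded when the call began, along the tool's axes at that moment; what a row does not reach only later rows make up. A row lasts 1/12 s, in which the tool goes at most 41.7 mm and 7.16 degrees, less where a joint would pass 70% of its speed; a pose out of reach is approached as far as the arm can. A call with a gripper value outside its range is refused whole. The fingers move at their own pace and stop on an object; the grip force is fixed at half the most. Time passes only in rows, so rows that repeat a pose let the fingers close, or fill a call up. It gives the time, the measured TCP pose, the force and the opening at its end, in the units of the state.
- robot.get_obs(): the state, without advancing time (a new reading comes with each control period).
- robot.snapshot(name): name is "scene" or "top" or "wrist"; returns a dict with "pixels" (480x640x3 uint8, red, green, blue), "range_z" (480x640 float32, m along the optical axis (not along the pixel's ray), 0 where there is no reading), "camera_matrix" (3x3 intrinsics, pixels), "rvec" (rotation vector, rad) and "tvec" (3), from world to camera coordinates, as OpenCV has them. Camera axes: x right, y down, z forward; pixel columns grow to the right and rows downward; lengths in m; the calibration is good to about 2 mm. A picture is of the moment at which its call begins.
- robot.close_job(): hands the job in, once; it reports no verdict.
Trained networks look in a picture, given as the dict that the camera call returned (one of the last four; its "shot" number tells which), for a name from the list of things; names that differ only in an ending like _2 or _b are one class to them, and where a whole thing is asked for, a point or a joint stands for the part that bears it (a point fixed in the world has none). Each returns a list of dicts, best first, with "p" (0 to 1); they miss things now and then, are a little off and sometimes report something else, mostly with a low value. They report only what shows in the picture. A call takes as long as a camera call. They do not tell look-alikes from the thing itself.
- robot.look_for(picture, thing): "at" ([x, y, z] in m, in the coordinates of the camera as it stood for that picture, good to about 4 mm: the middle of the surface that is visible of it).
- robot.place_of(picture, thing): "at" ([x, y, z] in m, in the coordinates of the camera as it stood for that picture, good to about 4 mm: a listed point, or the origin of a listed thing).
The state is a dict: "time": time; "joint_positions": joint angles; "qvel": joint speeds; "joint_torque": joint torques, N m; "tool_pos": TCP position; "ee_rot": TCP orientation; "wrist_force": force on the tool from outside, world axes, zero at the start; "wrist_torque": the same for the moment, N m; "width": finger opening in m.
Only numpy, scipy, OpenCV 4.12 (cv2) and the standard library are available. Lean on these libraries where they do the work, as an engineer would, in place of code of your own. Each camera call takes 0.05 s, during which the arm holds its last target.

TASK

Count one tray off on the bench counter: press its plunger all the way down to the stop and let it spring back up. Then peel the top tray off the sticky pile by the upright tab on its corner, raising that corner first while the opposite corner stays down, so that the second tray does not come up with it. Finish while still holding the tray in the gripper, steady and about level, over the middle of the light pad and about 12 cm above it; do not put it down, and leave the keepsake, tape roll and jar where they are.

Things in the scene. Friction and masses are not known exactly. Their poses are not given: they have to be found in the camera images.
- plunger_top (a point): Centre of the top face of the counter's mushroom-shaped steel plunger head (30 mm across), which stands on a round steel counter body (68 mm across at its foot, 46 mm high); the head's top is 69 mm above the bench when up. It goes straight down.
- plunger (a joint): How far the plunger is pressed, in m: 0 up, 0.012 at its stop. Spring: about 2.5 N to start, 6.7 N at the stop; it comes back up by itself.
- tab (a point): Mid-height centre of the upright grey pull tab on one corner of the top tray (the only tray with one): a plate 8 mm thick, 26 wide, 30 high, foot on the rim 15 mm below. Axes are the tray's, z up: thickness along (-1, 1, 0), pointing out over the corner; width along (1, 1, 0). Tray centre: 84 mm to +x, 59 to -y, 29 down. Pinch across its thickness from above, firmly (60 N or more).
- tray_centre (a point): Centre of the top tray, half-way up: grey plastic, about 0.14 kg, rim 190 mm (its x) by 140 (its y), 28 high; z is its up. Its divided pan, 160 by 110 mm, sits 20 mm deep in the second tray with 3 mm play. It clings by friction to the second tray at four spots near the corners (2 to 4 N each) until it has risen 11 mm there.
- far_corner (a point): Underside of the top tray's rim at the corner diagonally opposite the tab (from tray_centre 92 mm to +x, 67 mm to -y, 6 mm up), which rests on the second tray's rim: the point to pivot about when peeling.
- nest (a point): Centre of the pile, level with the top of the second tray's rim on which the top tray's rim rests (74 mm above the bench). It belongs to the steel holder (225 by 175 mm base) bolted to the bench that keeps the pile; its axes agree with the tray's at the start.
- second_tray (a joint): How far the second tray has been dragged up in its holder, in m: 0 down. It yields to an upward pull of about 7 N, so lifting the top tray level drags it up; peeling from the corner does not.
- pad_centre (a point): Centre of the top of the flat light pad fixed to the bench, 210 by 160 mm and 11 mm high, white with an aluminium edge; it and the pile lie left and right, either way round.
- keepsake: Clear square keepsake block, 46 mm wide and 70 mm high, standing loose: leave alone. Origin: centre of its underside.
- tape_roll: Roll of paper tape lying flat, 90 mm across and 24 mm high: leave alone. Origin: centre of its underside.
- jar: Small glass jar with a steel cap, 52 mm across and 62 mm high: leave alone. Origin: centre of its underside.
Mind the look-alikes: they are no part of the job. What is shaped like the part that bears plunger_top but purple is not meant.

How it is judged:
By the outcome, as a careful person would: the job done as asked, in the order asked, and still so for the second after the job is handed in, while the arm keeps its last pose, push and grip.
It also fails if it takes over 53 s, if anything falls off the work surface, if the arm or the gripper's body presses on something with over 40 N, if the wrist force passes 120 N, or if a joint passes its speed limit or range.

## Working session

There is one attempt and no reset: what is moved stays moved. The work goes in short steps, Python scripts to look and compute and a tool call to move; the robot and the scene stay as the last step left them, time stands still between calls to the robot, and variables do not carry over. Pictures are saved under pics/ and viewed, and the job is handed in when it is done.

Besides the shell and the picture viewer there is one more tool, called after ">>>" as name(argument=value, ...) on one line, values as JSON. carry_out: Moves the arm, as the interface text tells. Its arguments: {"type":"object","properties":{"deltas":{"type":"string"}},"required":["deltas"]}

```bash
ls; mkdir -p pics; cat > h.py <<'E'
import numpy as np, cv2
from scipy.spatial.transform import Rotation as R
from bench import robot
def w(pic,p):
    Rm=cv2.Rodrigues(np.array(pic["rvec"],float))[0]
    return Rm.T@(np.array(p,float)-np.array(pic["tvec"],float).ravel())
def save(pic,n): cv2.imwrite(f"pics/{n}.png",pic["pixels"][:,:,::-1])
def pix(pic,p):
    q,_=cv2.projectPoints(np.array(p,float).reshape(1,3),np.array(pic["rvec"],float),np.array(pic["tvec"],float),np.array(pic["camera_matrix"]),None); return q.ravel()
def cloud(pic):
    K=np.array(pic["camera_matrix"]);z=pic["range_z"].astype(float);v,u=np.mgrid[:z.shape[0],:z.shape[1]]
    P=np.stack([(u-K[0,2])*z/K[0,0],(v-K[1,2])*z/K[1,1],z],-1)
    Rm=cv2.Rodrigues(np.array(pic["rvec"],float))[0]
    W=(P-np.array(pic["tvec"],float).ravel())@Rm
    W[z==0]=np.nan
    return W
E
python3 - <<'E'
from h import *
np.set_printoptions(precision=4,suppress=True)
o=robot.get_obs();print(o)
for n in ["top","scene"]:
    p=robot.snapshot(n);save(p,n+"0")
    for t in ["plunger_top","tab","tray_centre","far_corner","nest","pad_centre","keepsake","tape_roll","jar"]:
        try:
            print(n,t,[(np.round(w(p,d["at"]),4),round(d["p"],2),np.round(pix(p,w(p,d["at"])))) for d in robot.place_of(p,t)[:3]])
        except Exception as e: print(t,e)
E
```

```text
pics
{'time': 0.0, 'joint_positions': array([ 1.1799,  0.088 ,  1.3722,  0.    ,  1.6836, -0.1031]), 'qvel': array([-0.0001, -0.0003, -0.0004,  0.0002,  0.0013,  0.0002]), 'joint_torque': array([  0.0002, -34.0186, -30.2423,   0.0719,   0.033 ,  -0.0002]), 'tool_pos': array([0.1559, 0.5269, 0.2043]), 'ee_rot': array([-3.1394, -0.0002,  2.8538]), 'wrist_force': array([-0.1974,  0.5342,  0.6818]), 'wrist_torque': array([0.0113, 0.0485, 0.0087]), 'width': 0.09372523446412157}
top plunger_top [(array([0.5596, 0.0274, 0.0675]), 0.71, array([313., 261.])), (array([ 0.7028, -0.1265,  0.0705]), 0.57, array([405., 195.])), (array([0.804 , 0.013 , 0.0692]), 0.45, array([337., 136.]))]
top tab [(array([ 0.4206, -0.1609,  0.0983]), 0.83, array([412., 352.]))]
top tray_centre [(array([ 0.507 , -0.214 ,  0.0689]), 0.82, array([443., 306.]))]
top far_corner [(array([ 0.6028, -0.2726,  0.0675]), 0.62, array([480., 258.])), (array([ 0.7202,  0.0828, -0.0014]), 0.21, array([296., 184.]))]
top nest []
top pad_centre [(array([0.5769, 0.256 , 0.0086]), 0.7, array([198., 242.]))]
top keepsake [(array([ 0.
[... 354 characters left out ...]
cene tab [(array([ 0.4157, -0.163 ,  0.0974]), 0.67, array([281., 173.]))]
scene tray_centre [(array([ 0.505 , -0.2144,  0.0661]), 0.96, array([240., 200.]))]
scene far_corner [(array([ 0.6012, -0.2713,  0.0741]), 0.69, array([190., 214.]))]
scene nest []
scene pad_centre [(array([0.5767, 0.2615, 0.0104]), 0.88, array([443., 313.])), (array([ 0.4153, -0.1635,  0.0983]), 0.45, array([281., 173.]))]
scene keepsake [(array([ 0.7059, -0.0298, -0.0036]), 0.57, array([267., 313.]))]
scene tape_roll [(array([ 0.3804,  0.0433, -0.0025]), 0.94, array([371., 226.]))]
scene jar [(array([0.7196, 0.0815, 0.0016]), 0.91, array([317., 337.])), (array([ 0.5007, -0.2138,  0.0662]), 0.6, array([241., 199.]))]
```

View pics/top0.png

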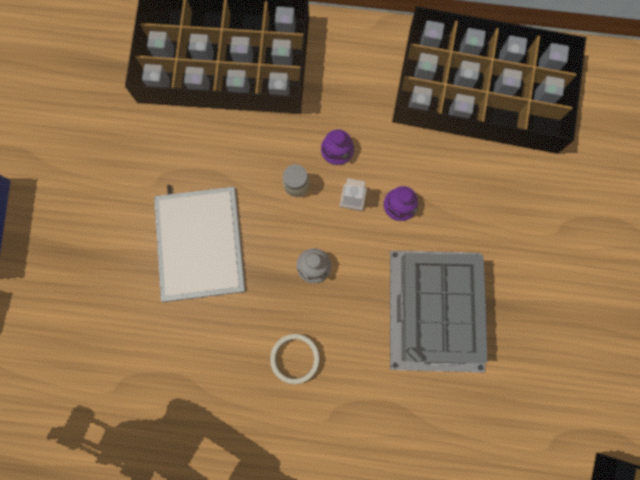

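View pics/scene0.png

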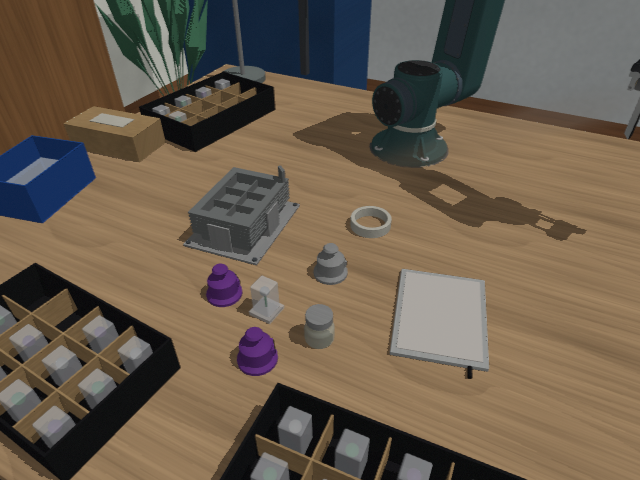

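```bash
python3 - <<'E'
from h import *
np.set_printoptions(precision=4,suppress=True)
for n in ["top","scene"]:
    p=robot.snapshot(n);W=cloud(p)
    def sel(c,r,z0,z1):
        m=(np.hypot(W[...,0]-c[0],W[...,1]-c[1])<r)&(W[...,2]>z0)&(W[...,2]<z1);return W[m]
    a=sel((.56,.026),.03,.062,.08);print(n,"plunger",len(a),np.median(a,0),a.min(0),a.max(0), cv2.minEnclosingCircle(a[:,:2].astype(np.float32)))
    a=sel((.418,-.162),.03,.09,.13);print("tab",len(a),a.mean(0),a.max(0)-a.min(0),a[:,2].max(), cv2.minAreaRect((a[:,:2]*1000).astype(np.float32)))
    a=sel((.506,-.214),.16,.074,.09);print("rim",len(a),np.median(a[:,2]),cv2.minAreaRect((a[:,:2]*1000).astype(np.float32)))
    a=sel((.577,.258),.16,.007,.02);print("pad",len(a),np.median(a[:,2]),cv2.minAreaRect((a[:,:2]*1000).astype(np.float32)))
    a=sel((.506,-.214),.20,.004,.02);print("base",len(a),cv2.minAreaRect((a[:,:2]*1000).astype(np.float32)))
E
```

```text
top plunger 201 [0.5608 0.0268 0.0674] [0.5468 0.0126 0.0624] [0.5751 0.0409 0.0748] ((0.5611984133720398, 0.027317432686686516), 0.014924178831279278)
tab 98 [ 0.4163 -0.1626  0.1092] [0.02   0.0233 0.0246] 0.11490795254997987 ((416.21002197265625, -163.35122680664062), (25.9472599029541, 7.694005489349365), 51.36181640625)
rim 3707 0.08152155576909402 ((506.1631164550781, -214.38531494140625), (190.65383911132812, 141.423095703125), 5.932632923126221)
pad 8333 0.010538641028772128 ((585.7954711914062, 256.8719482421875), (228.61692810058594, 160.2484130859375), 14.327336311340332)
base 2107 ((509.2677917480469, -214.30807495117188), (391.0455627441406, 389.9568786621094), 43.93328094482422)
scene plunger 133 [0.5642 0.0306 0.0672] [0.5483 0.0155 0.0621] [0.5749 0.0435 0.0702] ((0.5608670115470886, 0.02936415560543537), 0.014536266215145588)
tab 81 [ 0.4193 -0.1593  0.1033] [0.0247 0.0249 0.0243] 0.11428448900972447 ((415.7444763183594, -162.01763916015625), (30.437973022460938, 8.514372825622559), 52.8809814453125)
rim 1887 0.08128995948934317 ((504.0995178222656, -212.02566528320312), (196.3262176513672, 143.10195922851562), 5.322223663330078)
pad 7945 0.010536644635478402 ((585.7415161132812, 259.44891357421875), (232.75192260742188, 159.8950958251953), 14.257852554321289)
base 1593 ((525.2059326171875, -211.90682983398438), (224.2652587890625, 255.31996154785156), 21.704341888427734)
```

```bash
cat >> h.py <<'E'
def yawR(yaw): return R.from_euler('xyz',[np.pi,0,np.radians(yaw)])
def plan(pos,rot,n=8):
    o=robot.get_obs();R0=R.from_euler('xyz',o["ee_rot"]);d=R0.inv().apply(np.array(pos)-o["tool_pos"])*1000
    r=(R0.inv()*rot).as_rotvec()
    print("shift mm",np.round(d,1),"turn",np.round(r,3),"rows>=",np.linalg.norm(d)/41.7,np.degrees(np.linalg.norm(r))/7.16)
    return d,r
E
python3 - <<'E'
from h import *
plan([.561,.028,.13],yawR(50.9)); print(robot.get_obs()["time"])
E
```

```text
shift mm [-530.  -363.9   75.5] turn [ 0.    -0.     1.965] rows>= 15.523232366108271 15.727834788017963
1.1
```

>>> carry_out(deltas="-33 -23 5 0 0 0.12 1; -66 -45 9 0 0 0.245 1; -99 -68 14 0 0 0.367 1; -132 -91 19 0 0 0.49 1; -166 -114 24 0 0 0.61 1; -199 -136 28 0 0 0.735 1; -232 -159 33 0 0 0.86 1; -265 -182 38 0 0 0.98 1")

```text
time: 1.77
tool_pos: [0.3594, 0.2761, 0.1676]
ee_rot: [3.14, -0.0, 1.868]
wrist_force: [-0.0, 0.5, 0.5]
width: 0.0441
```

```bash
python3 - <<'E'
from h import *
print(robot.get_obs()["tool_pos"]);plan([.561,.028,.12],yawR(50.9)); print(robot.get_obs()["time"])
E
```

```text
[0.35943918 0.27608155 0.16763255]
shift mm [-296.3  120.    47.7] turn [ 0.001 -0.001  0.98 ] rows>= 7.7499257528945735 7.839487816290058
1.7667
```

>>> carry_out(deltas="-37 15 6 0 0 0.12 1; -74 30 12 0 0 0.245 1; -111 45 18 0 0 0.367 1; -148 60 24 0 0 0.49 1; -185 75 30 0 0 0.61 1; -222 90 36 0 0 0.735 1; -259 105 42 0 0 0.86 1; -296 120 48 0 0 0.98 1")

```text
time: 2.43
tool_pos: [0.5625, 0.0291, 0.1193]
ee_rot: [3.141, -0.0, 0.887]
wrist_force: [0.6, 1.0, -0.8]
width: 0.0007
```

```bash
python3 - <<'E'
from h import *
p=robot.snapshot("wrist");save(p,"w1");W=cloud(p)
print(np.round(robot.place_of(p,"plunger_top")[0]["at"],3))
for d in robot.place_of(p,"plunger_top"): print(w(p,d["at"]),d["p"])
m=(np.hypot(W[...,0]-.56,W[...,1]-.028)<.03)&(W[...,2]>.062)&(W[...,2]<.08);a=W[m]
print(len(a),np.median(a,0),cv2.minEnclosingCircle(a[:,:2].astype(np.float32)) if len(a) else 0)
plan([.561,.028,.12],yawR(50.9)); print(robot.get_obs())
E
```

```text
[0.211 0.045 0.25 ]
[ 0.7053992  -0.12705337  0.07137967] 0.98
[0.55946472 0.02618229 0.06913964] 0.74
1320 [0.56073598 0.03201056 0.06803222] ((0.5590178370475769, 0.030098794028162956), 0.014937319792807102)
shift mm [-1.1 -0.4 -1.9] turn [-0.002  0.001  0.002] rows>= 0.05494439464354708 0.023405120852509773
{'time': 2.5833, 'joint_positions': array([-4.98157015e-02,  1.50168315e-01,  1.47530477e+00, -1.28790620e-05,
        1.51849161e+00,  6.30897606e-01]), 'qvel': array([ 0.05379069, -0.04777509,  0.02474365,  0.02204876,  0.01871729,
       -0.01121611]), 'joint_torque': array([ -1.38114005, -35.01219749, -29.87590671,  -0.15477723,
        -0.2138437 ,   0.08618179]), 'tool_pos': array([0.56201423, 0.02864547, 0.11804956]), 'ee_rot': array([-3.13968482e+00,  1.40957719e-03,  8.90085052e-01]), 'wrist_force': array([-0.4956831 ,  0.57070923, -0.40526297]), 'wrist_torque': array([-0.07167025,  0.11291912,  0.00094596]), 'width': 0.0001435273043362584}
```

>>> carry_out(deltas="-1 0 12 0 0 0 1; -1 0 26 0 0 0 1; -1 0 38 0 0 0 1; -1 0 45 0 0 0 1; -1 0 50 0 0 0 1; -1 0 55 0 0 0 1; -1 0 60 0 0 0 1; -1 0 60 0 0 0 1")

```text
time: 3.25
tool_pos: [0.5605, 0.031, 0.0596]
ee_rot: [-3.141, -0.001, 0.894]
wrist_force: [-3.3, 1.0, 5.2]
width: 0.0006
```

>>> carry_out(deltas="0 0 2 0 0 0 1; 0 0 3 0 0 0 1; 0 0 4 0 0 0 1; 0 0 4.5 0 0 0 1; 0 0 5 0 0 0 1; 0 0 5 0 0 0 1; 0 0 5 0 0 0 1; 0 0 5 0 0 0 1")

```text
time: 3.92
tool_pos: [0.561, 0.0308, 0.0569]
ee_rot: [3.141, -0.002, 0.894]
wrist_force: [-4.9, 1.7, 10.3]
width: 0.0007
```

>>> carry_out(deltas="0 0 1 0 0 0 1; 0 0 2 0 0 0 1; 0 0 3 0 0 0 1; 0 0 3 0 0 0 1; 0 0 3 0 0 0 1; 0 0 3 0 0 0 1; 0 0 3 0 0 0 1; 0 0 3 0 0 0 1")

```text
time: 4.58
tool_pos: [0.5611, 0.0308, 0.0567]
ee_rot: [3.14, -0.002, 0.894]
wrist_force: [-8.7, 1.8, 20.4]
width: 0.0003
```

At the stop: 20 N with no further motion. Retract straight up.

>>> carry_out(deltas="0 0 -5 0 0 0 1; 0 0 -15 0 0 0 1; 0 0 -30 0 0 0 1; 0 0 -50 0 0 0 1; 0 0 -80 0 0 0 0.5; 0 0 -100 0 0 0 0.5; 0 0 -115 0 0 0 0.5; 0 0 -120 0 0 0 0.5")

```text
time: 5.25
tool_pos: [0.563, 0.0297, 0.1753]
ee_rot: [3.135, -0.004, 0.894]
wrist_force: [0.1, -0.5, 0.7]
width: 0.0241
```

```bash
python3 - <<'E'
from h import *
p=robot.snapshot("wrist");save(p,"w2");W=cloud(p)
m=(np.hypot(W[...,0]-.56,W[...,1]-.028)<.03)&(W[...,2]>.05)&(W[...,2]<.08);a=W[m]
print(len(a),np.percentile(a[:,2],[50,90]),cv2.minEnclosingCircle(a[:,:2].astype(np.float32)))
plan([.4165,-.163,.15],yawR(50.9)); print(robot.get_obs()["tool_pos"],robot.get_obs()["wrist_force"])
E
```

```text
956 [0.06799077 0.06919006] ((0.5589632391929626, 0.030085746198892593), 0.01503452006727457)
shift mm [-242.     6.7   23.9] turn [ 0.006 -0.004  0.005] rows>= 5.8335475477573695 0.06775610787803868
[0.56276122 0.02979721 0.17473459] [0.27183065 0.54566254 0.78050912]
```

View pics/w2.png

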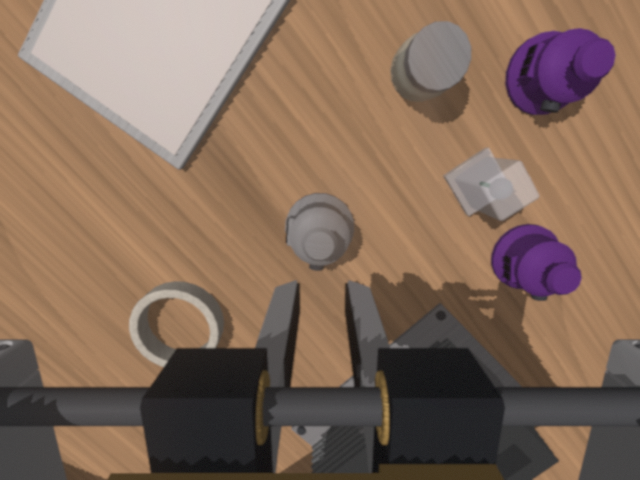

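>>> carry_out(deltas="-32 1 2 0 0 0 0.6; -65 2 5 0 0 0 0.6; -98 3 8 0.002 -0.001 0.002 0.6; -131 4 11 0.003 -0.002 0.003 0.6; -165 5 14 0.004 -0.003 0.004 0.6; -198 6 17 0.005 -0.004 0.005 0.6; -230 7 20 0.006 -0.004 0.005 0.6; -242 7 21 0.006 -0.004 0.005 0.6")

```text
time: 5.97
tool_pos: [0.4118, -0.1652, 0.1484]
ee_rot: [-3.133, 0.007, 0.886]
wrist_force: [-0.1, 0.4, 0.8]
width: 0.0375
```

```bash
python3 - <<'E'
from h import *
p=robot.snapshot("wrist");save(p,"w3");W=cloud(p)
m=(np.hypot(W[...,0]-.4165,W[...,1]+.163)<.03)&(W[...,2]>.09)&(W[...,2]<.12);a=W[m]
t=a[a[:,2]>.108]
print(len(a),len(t),cv2.minAreaRect((a[:,:2]*1000).astype(np.float32)),cv2.minAreaRect((t[:,:2]*1000).astype(np.float32)) if len(t) else 0)
for d in robot.place_of(p,"tab"): print(w(p,d["at"]),d["p"])
for n in ["top","scene"]:
  q=robot.snapshot(n); save(q,n+"3")
  for d in robot.place_of(q,"tab"): print(w(q,d["at"]),d["p"])
plan([.4165,-.163,.15],yawR(50.9)); print(robot.get_obs()["tool_pos"],robot.get_obs()["width"],robot.get_obs()["ee_rot"])
E
```

```text
616 523 ((414.1928405761719, -160.68423461914062), (26.14104652404785, 7.924865245819092), 51.30631637573242) ((414.1639404296875, -160.7187957763672), (26.137834548950195, 7.631824016571045), 50.666786193847656)
[ 0.41020692 -0.15724287  0.09995816] 0.58
[ 0.41722084 -0.15991275  0.09718028] 0.68
[ 0.4149454  -0.15981687  0.09962942] 0.59
[ 0.70478011 -0.03013007 -0.00240382] 0.33
shift mm [0.1 1.6 0.1] turn [-0.006  0.004  0.002] rows>= 0.03823970912855427 0.06017042594707294
[ 0.4151891  -0.16209937  0.15011464] 0.03771386704052078 [-3.13518129  0.00357913  0.89000371]
```

View pics/w3.png

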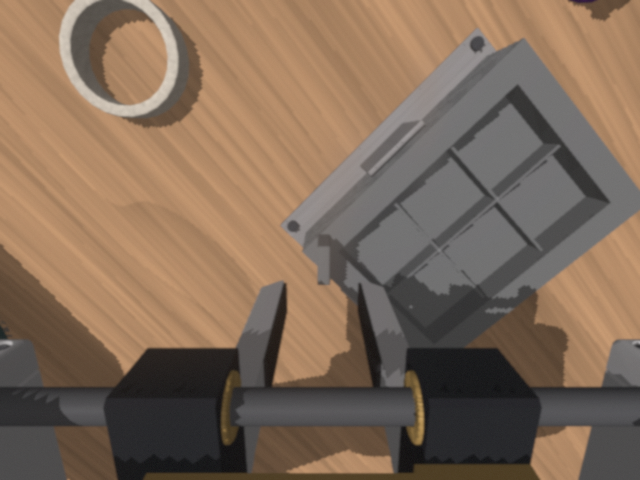

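View pics/scene3.png

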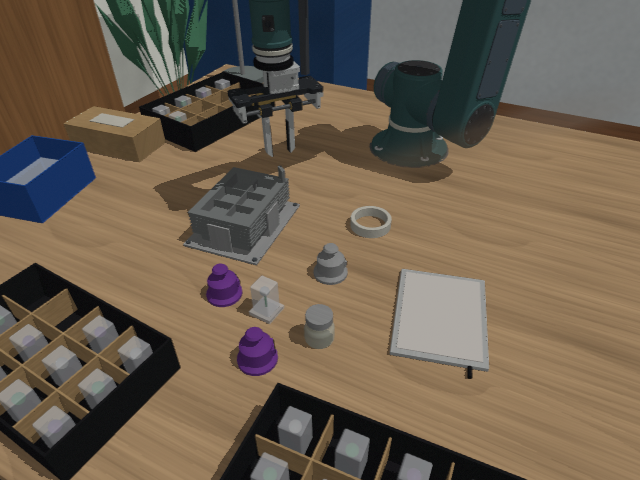

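>>> carry_out(deltas="0 0 12 -0.005 0.003 0 0.6; 0 0 26 -0.005 0.003 0 0.6; 0 0 40 -0.005 0.003 0 0.6; 0 0 50 -0.005 0.003 0 0.6; 0 0 56 -0.005 0.003 0 0.6; 0 0 60 -0.005 0.003 0 0.6; 0 0 62 -0.005 0.003 0 0.6; 0 0 62 -0.005 0.003 0 0.6")

```text
time: 6.93
tool_pos: [0.4144, -0.1627, 0.0884]
ee_rot: [-3.141, 0.001, 0.889]
wrist_force: [0.4, -1.2, 0.3]
width: 0.0378
```

```bash
python3 - <<'E'
from h import *
p=robot.snapshot("wrist");save(p,"w4")
o=robot.get_obs();print(o["tool_pos"],o["ee_rot"],o["wrist_force"])
E
```

```text
[ 0.4145649  -0.16285578  0.08884718] [-3.14126739e+00  7.78295090e-04  8.88990789e-01] [0.51497147 0.44281833 0.19204456]
```

View pics/w4.png

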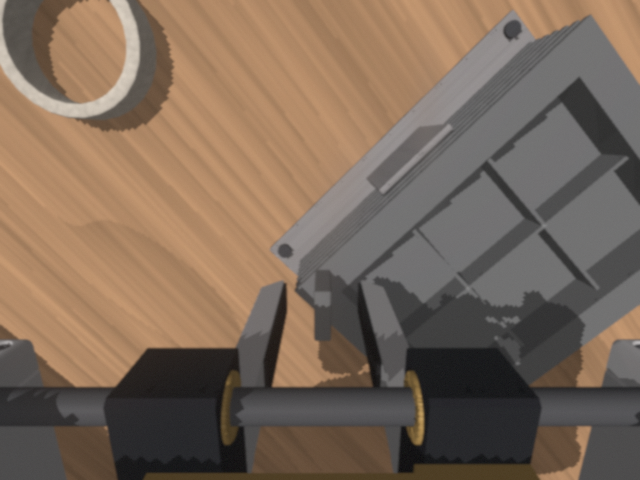

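>>> carry_out(deltas="0 0 1 0 0 0 0.6; 0 0 2 0 0 0 0.7; 0 0 2 0 0 0 0.8; 0 0 2 0 0 0 0.9; 0 0 2 0 0 0 1; 0 0 2 0 0 0 1; 0 0 2 0 0 0 1; 0 0 2 0 0 0 1")

```text
time: 7.65
tool_pos: [0.4143, -0.1629, 0.0866]
ee_rot: [-3.141, 0.001, 0.888]
wrist_force: [-0.4, -0.7, -0.6]
width: 0.0083
```

```bash
python3 - <<'E'
from h import *
p=robot.snapshot("scene");save(p,"s5")
o=robot.get_obs();print(o["tool_pos"],o["ee_rot"],o["wrist_force"],o["wrist_torque"],o["width"])
# peel rows about far corner
R0=R.from_euler('xyz',o["ee_rot"]);F=np.array([.604,-.2715,.074])
c,s=np.cos(np.radians(5.9)),np.sin(np.radians(5.9))
F=np.array([.5055+92*c/1e3+67*s/1e3,-.2135+92*s/1e3-67*c/1e3,.074]);print(F)
f=R0.inv().apply(F-o["tool_pos"])*1000;print(f)
for th in np.arange(.02,.33,.02):
    r=R.from_rotvec([th,0,0]);print(round(th,2),np.round(f-r.apply(f),1))
E
```

```text
[ 0.41434063 -0.16287412  0.08657516] [-3.14098201e+00  8.29270762e-04  8.88597353e-01] [-0.03559418  0.52078885  0.38456367] [-0.13172541  0.06887576 -0.07404622] 0.008000458616674417
[ 0.60389976 -0.27068818  0.074     ]
[ 35.84371581 215.1180793   12.41408217]
0.02 [ 0.   0.3 -4.3]
0.04 [ 0.   0.7 -8.6]
0.06 [  0.    1.1 -12.9]
0.08 [  0.    1.7 -17.2]
0.1 [  0.    2.3 -21.4]
0.12 [  0.    3.  -25.7]
0.14 [  0.    3.8 -29.9]
0.16 [ -0.    4.7 -34.1]
0.18 [  0.    5.7 -38.3]
0.2 [  0.    6.8 -42.5]
0.22 [  0.    7.9 -46.6]
0.24 [  0.    9.1 -50.8]
0.26 [  0.   10.4 -54.9]
0.28 [  0.   11.8 -59. ]
0.3 [  0.   13.3 -63. ]
0.32 [  0.   14.8 -67. ]
```

>>> carry_out(deltas="0 0.1 -2 0.01 0 0 1; 0 0.3 -4.3 0.02 0 0 1; 0 0.5 -6.5 0.03 0 0 1; 0 0.7 -8.6 0.04 0 0 1; 0 0.9 -10.8 0.05 0 0 1; 0 1.1 -13 0.06 0 0 1; 0 1.4 -15 0.07 0 0 1; 0 1.7 -17.2 0.08 0 0 1")

```text
time: 8.37
tool_pos: [0.4156, -0.1635, 0.104]
ee_rot: [-3.059, 0.0, 0.889]
wrist_force: [2.8, 0.2, -4.9]
width: 0.0078
```

```bash
cat > pk.py <<'E'
from h import *
import sys
p=robot.snapshot("scene");save(p,sys.argv[1]+"s");q=robot.snapshot("wrist");save(q,sys.argv[1]+"w")
im=cv2.resize(p["pixels"][130:280,160:360,::-1],(800,600),interpolation=cv2.INTER_CUBIC);cv2.imwrite("pics/"+sys.argv[1]+"z.png",im)
o=robot.get_obs();print(o["time"],o["tool_pos"],o["ee_rot"],o["wrist_force"],o["wrist_torque"],o["width"])
E
python3 pk.py p1
```

```text
8.4667 [ 0.41564181 -0.16357119  0.10420809] [-3.05911096e+00  3.11987796e-04  8.88694744e-01] [ 1.03631788  0.93595897 -2.65000882] [-0.02858488  0.03885387 -0.12918541] 0.007756603566666849
```

View pics/p1z.png

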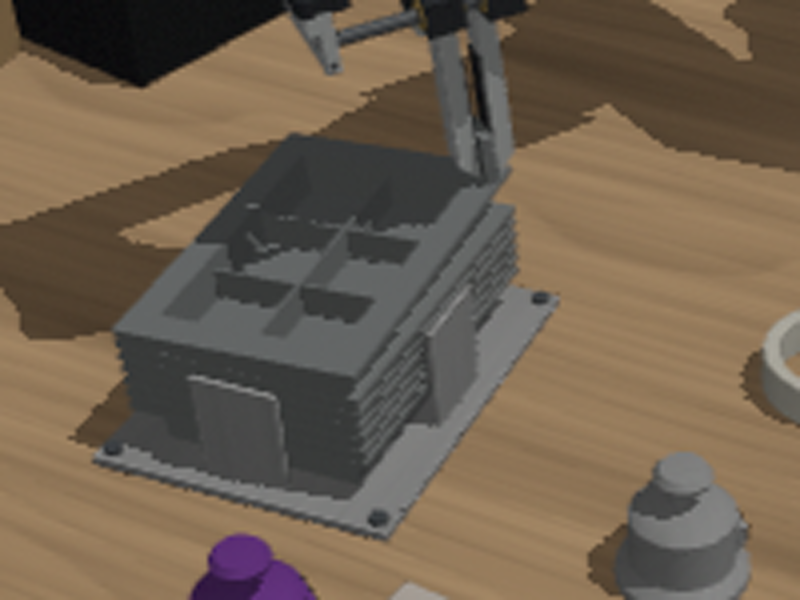

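View pics/p1w.png

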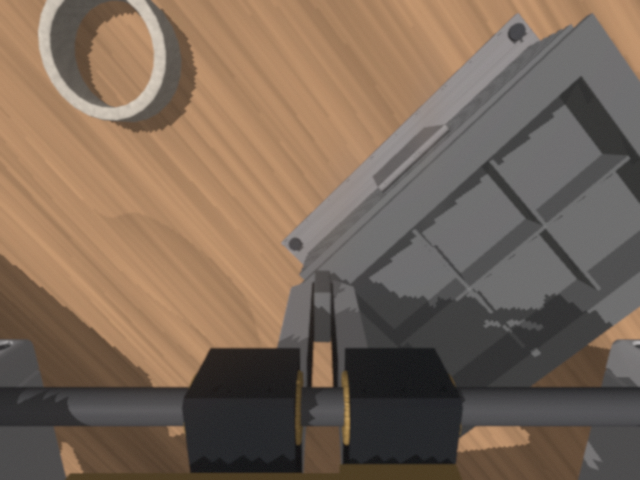

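```bash
python3 - <<'E'
from h import *
o=robot.get_obs()
R0=R.from_euler('xyz',o["ee_rot"]);F=np.array([.604,-.2707,.074])
f=R0.inv().apply(F-o["tool_pos"])*1000
for th in np.arange(.01,.165,.01):
    r=R.from_rotvec([th,0,0]);print(round(th,2),np.round(f-r.apply(f),1))
E
```

```text
0.01 [ 0.   0.1 -2.2]
0.02 [ 0.   0.3 -4.3]
0.03 [ 0.   0.5 -6.5]
0.04 [ 0.   0.7 -8.6]
0.05 [ -0.    0.9 -10.8]
0.06 [  0.    1.1 -12.9]
0.07 [  0.    1.4 -15. ]
0.08 [  0.    1.7 -17.2]
0.09 [  0.    2.  -19.3]
0.1 [  0.    2.3 -21.5]
0.11 [  0.    2.7 -23.6]
0.12 [  0.    3.  -25.7]
0.13 [  0.    3.4 -27.8]
0.14 [  0.    3.9 -30. ]
0.15 [ -0.    4.3 -32.1]
0.16 [ -0.    4.7 -34.2]
```

>>> carry_out(deltas="0 0.1 -2.2 0.01 0 0 1; 0 0.3 -4.3 0.02 0 0 1; 0 0.5 -6.5 0.03 0 0 1; 0 0.7 -8.6 0.04 0 0 1; 0 0.9 -10.8 0.05 0 0 1; 0 1.1 -13 0.06 0 0 1; 0 1.4 -15 0.07 0 0 1; 0 1.7 -17.2 0.08 0 0 1")

```text
time: 9.13
tool_pos: [0.4179, -0.1658, 0.121]
ee_rot: [-2.979, 0.001, 0.889]
wrist_force: [0.5, 1.3, -1.1]
width: 0.0075
```

>>> carry_out(deltas="0 0.1 -2.2 0.01 0 0 1; 0 0.3 -4.3 0.02 0 0 1; 0 0.5 -6.5 0.03 0 0 1; 0 0.7 -8.6 0.04 0 0 1; 0 0.9 -10.8 0.05 0 0 1; 0 1.1 -13 0.06 0 0 1; 0 1.4 -15 0.07 0 0 1; 0 1.7 -17.2 0.08 0 0 1")

```text
time: 9.8
tool_pos: [0.4214, -0.1688, 0.1376]
ee_rot: [-2.9, 0.001, 0.889]
wrist_force: [-0.9, 1.0, -1.9]
width: 0.0076
```

```bash
python3 pk.py p2
```

```text
9.9 [ 0.42175321 -0.16890574  0.13757957] [-2.90051762e+00  9.47261288e-04  8.88607225e-01] [ 0.36000974 -0.16057472 -1.74269191] [-0.08552254  0.03017113 -0.024966  ] 0.007472695879722273
```

View pics/p2z.png

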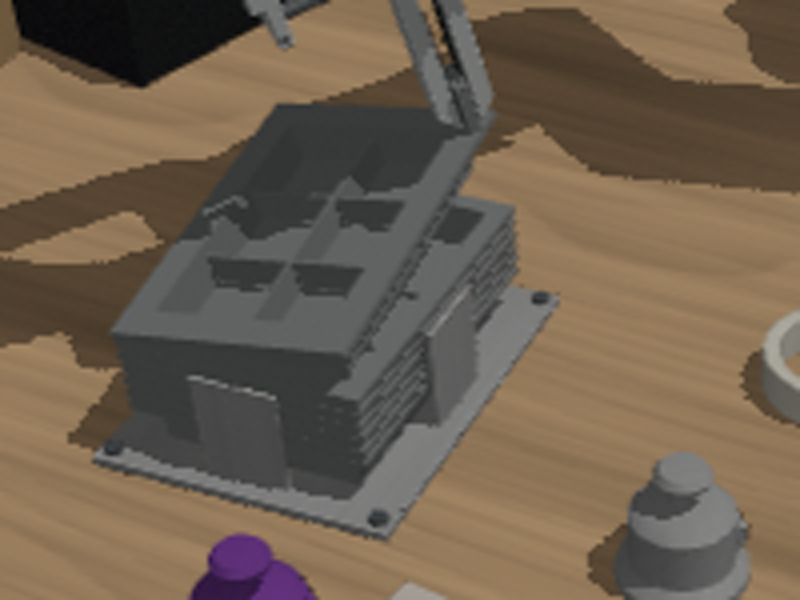

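View pics/p2w.png

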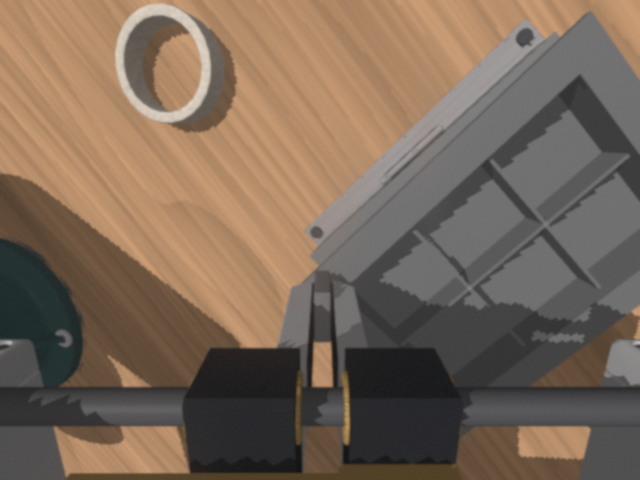

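>>> carry_out(deltas="0 -0.5 -2 0 0 0 1; 0 -1 -4 0 0 0 1; 0 -1.5 -6 0 0 0 1; 0 -2 -8 0 0 0 1; 0 -2.5 -10 0 0 0 1; 0 -3 -12 0 0 0 1; 0 -3.7 -15 0 0 0 1; 0 -4.4 -18 0 0 0 1")

```text
time: 10.57
tool_pos: [0.4214, -0.1686, 0.1562]
ee_rot: [-2.901, 0.001, 0.889]
wrist_force: [0.4, 0.2, -2.1]
width: 0.0078
```

>>> carry_out(deltas="0 -1 -4 0 0 0 1; 0 -2 -8 0 0 0 1; 0 -3.5 -14 0 0 0 1; 0 -5 -20 0 0 0 1; 0 -7 -28 0 0 0 1; 0 -9 -36 0 0 0 1; 0 -11 -44 0 0 0 1; 0 -12.5 -50 0 0 0 1")

```text
time: 11.23
tool_pos: [0.4216, -0.1686, 0.2089]
ee_rot: [-2.902, 0.001, 0.889]
wrist_force: [0.6, -0.5, -1.8]
width: 0.0077
```

```bash
python3 pk.py p3
```

```text
11.3333 [ 0.42200933 -0.16880932  0.20912925] [-2.90373920e+00  4.09779866e-04  8.88804962e-01] [ 0.21117507  0.66924495 -1.26796504] [-0.08424375  0.0950844   0.01380933] 0.007541489574051069
```

View pics/p3s.png

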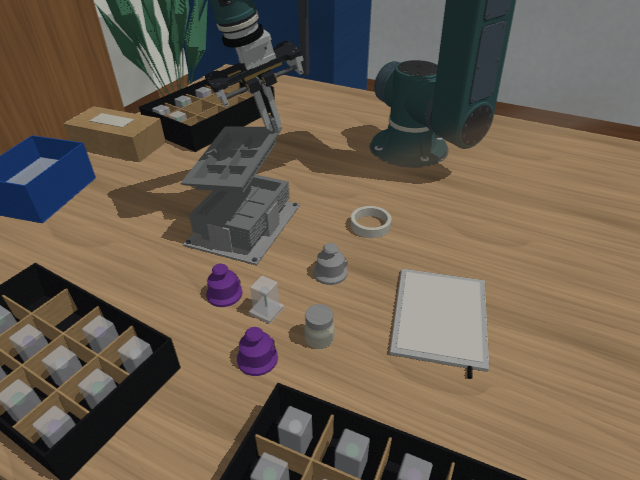

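View pics/p3w.png

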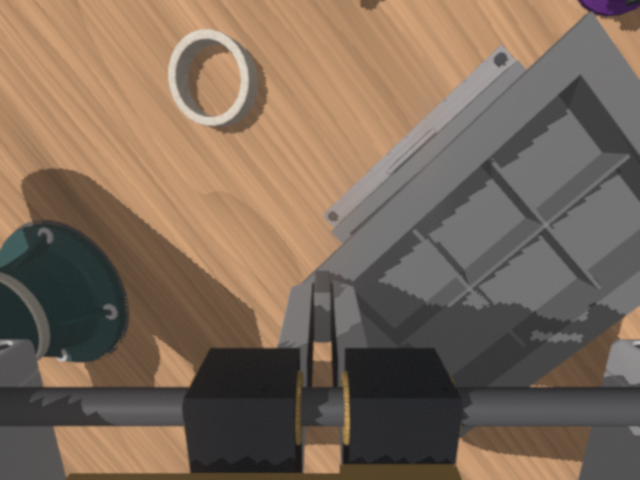

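```bash
python3 - <<'E'
from h import *
plan([.42,-.168,.225],yawR(50.9))
E
```

```text
shift mm [ -0.6  -5.8 -14.9] turn [-0.238  0.     0.   ] rows>= 0.3841222855960707 1.9033570603103083
```

>>> carry_out(deltas="0 -0.5 -2 -0.02 0 0 1; 0 -1.5 -4 -0.05 0 0 1; 0 -2 -6 -0.09 0 0 1; 0 -3 -9 -0.13 0 0 1; 0 -4 -11 -0.17 0 0 1; 0 -5 -13 -0.21 0 0 1; 0 -6 -15 -0.23 0 0 1; 0 -6 -15 -0.238 0 0 1")

```text
time: 12.0
tool_pos: [0.419, -0.1664, 0.2242]
ee_rot: [-3.141, 0.001, 0.889]
wrist_force: [-0.2, -0.2, -2.0]
width: 0.0076
```

```bash
python3 - <<'E'
from h import *
plan([.448,.06,.22],yawR(55.1))
plan([.479,.295,.16],yawR(59.3))
p=robot.snapshot("top");save(p,"t6");W=cloud(p)
m=(np.hypot(W[...,0]-.51,W[...,1]+.214)<.17)&(W[...,2]>.19)&(W[...,2]<.26);a=W[m];print(len(a),a.mean(0))
E
```

```text
shift mm [ 194.1 -120.1    4.2] turn [-0.001  0.001 -0.072] rows>= 5.474407431062786 0.5789061149758278
shift mm [ 396.2 -244.    64.1] turn [-0.001  0.001 -0.146] rows>= 11.263582490059319 1.1654800687403921
5974 [ 0.55086188 -0.20587659  0.20708347]
```

View pics/t6.png

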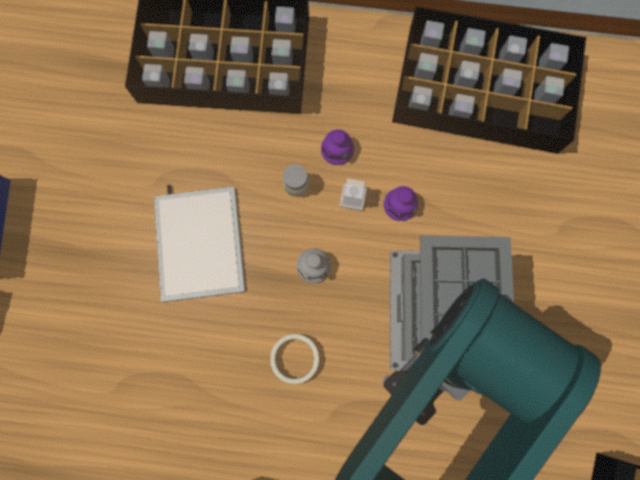

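>>> carry_out(deltas="8 -5 0 0 0 -0.005 1; 26 -16 1 0 0 -0.015 1; 52 -32 2 0 0 -0.02 1; 80 -50 3 0 0 -0.03 1; 108 -67 3 0 0 -0.04 1; 137 -85 4 0 0 -0.05 1; 166 -103 4 0 0 -0.06 1; 194 -120 4 0 0 -0.072 1")

```text
time: 12.72
tool_pos: [0.4485, 0.0616, 0.219]
ee_rot: [-3.137, 0.001, 0.962]
wrist_force: [0.6, -0.4, -1.3]
width: 0.0079
```

```bash
python3 - <<'E'
from h import *
plan([.479,.295,.18],yawR(59.3))
E
```

```text
shift mm [ 208.9 -108.3   39.3] turn [-0.005  0.001 -0.073] rows>= 5.721405217859339 0.5874521153082688
```

>>> carry_out(deltas="30 -16 4 0 0 -0.01 1; 62 -32 8 0 0 -0.02 1; 94 -49 13 0 0 -0.03 1; 126 -66 19 0 0 -0.045 1; 156 -81 26 0 0 -0.055 1; 182 -95 32 0 0 -0.065 1; 201 -104 37 0 0 -0.07 1; 209 -108 39 0 0 -0.073 1")

```text
time: 13.38
tool_pos: [0.4788, 0.2957, 0.1784]
ee_rot: [-3.135, 0.003, 1.038]
wrist_force: [-0.2, -0.8, -1.1]
width: 0.0078
```

```bash
python3 - <<'E'
from h import *
for n in ["top","scene"]:
    p=robot.snapshot(n);save(p,n+"7");W=cloud(p)
    for t in ["tray_centre","tab","pad_centre","far_corner"]:
        print(n,t,[(np.round(w(p,d["at"]),4),round(d["p"],2)) for d in robot.place_of(p,t)[:2]])
print(robot.get_obs()["tool_pos"],robot.get_obs()["ee_rot"])
E
```

```text
top tray_centre [(array([0.5755, 0.2577, 0.1583]), 0.7)]
top tab [(array([0.4815, 0.2954, 0.1901]), 0.7)]
top pad_centre []
top far_corner [(array([0.6826, 0.2143, 0.1569]), 0.7)]
scene tray_centre [(array([0.5774, 0.2546, 0.1608]), 0.74)]
scene tab [(array([0.4815, 0.292 , 0.1926]), 0.62)]
scene pad_centre [(array([0.5783, 0.2613, 0.0124]), 0.83)]
scene far_corner [(array([0.6797, 0.2134, 0.1672]), 0.69), (array([0.5571, 0.0312, 0.0676]), 0.29)]
[0.48005973 0.29163658 0.18145138] [-3.13910008e+00 -3.02234469e-04  1.03233755e+00]
```

View pics/top7.png

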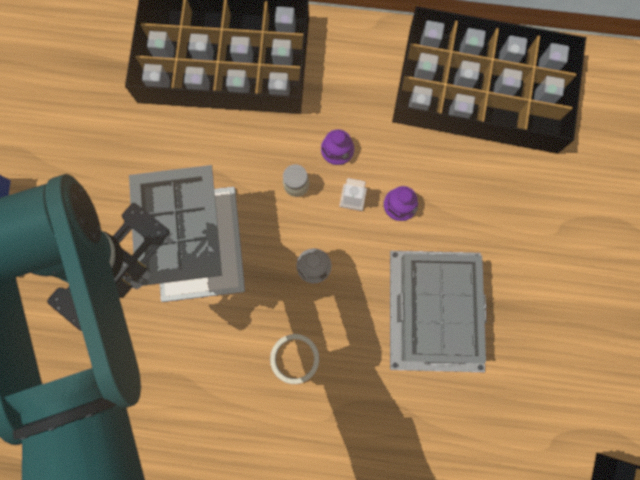

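View pics/scene7.png

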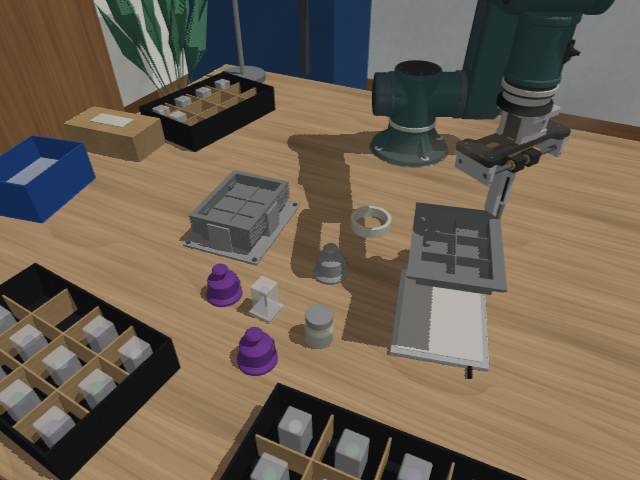

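```bash
cat > lev.py <<'E'
from h import *
o=robot.get_obs();Ry=o["ee_rot"][2]-np.radians(45.0)
zc=o["tool_pos"][2]-.0186
c0=np.array([.577,.257])
ty=Ry  # tray yaw approx
for n in ["scene","top"]:
    p=robot.snapshot(n);save(p,n+"_lev");W=cloud(p)
    L=(W[...,:2]-c0)@np.array([[np.cos(ty),-np.sin(ty)],[np.sin(ty),np.cos(ty)]])
    rim=((abs(L[...,0])>.083)|(abs(L[...,1])>.058))&(abs(L[...,0])<.1)&(abs(L[...,1])<.075)&~((L[...,0]<-.06)&(L[...,1]>.035))
    m=rim&(abs(W[...,2]-zc-.014)<.02);a=W[m]
    for _ in range(8):
        A=np.c_[a[:,:2]-c0,np.ones(len(a))];x=np.linalg.lstsq(A,a[:,2],rcond=None)[0];r=a[:,2]-A@x
        a=a[(r>-.003)&(r<.003)] if _>1 else a[r>-.008]
    rr=cv2.minAreaRect((a[:,:2]*1000).astype(np.float32))
    print(n,len(a),"slope rad",np.round(x[:2],4),"rim z at c",round(x[2],4),rr)
    m=(np.hypot(W[...,0]-.577,W[...,1]-.257)<.17)&(W[...,2]>.009)&(W[...,2]<.014);print("pad",m.sum(),cv2.minAreaRect((W[m][:,:2]*1000).astype(np.float32)))
print(o["time"],o["tool_pos"],o["ee_rot"],o["wrist_force"],o["qvel"],o["width"])
E
python3 lev.py
```

```text
scene 1959 slope rad [-0.0054  0.0024] rim z at c 0.176 ((577.1168212890625, 256.29437255859375), (195.57843017578125, 140.27505493164062), 14.11845588684082)
pad 6172 ((585.3252563476562, 259.19879150390625), (225.83535766601562, 159.33993530273438), 14.147388458251953)
top 2085 slope rad [-0.0039  0.0028] rim z at c 0.1757 ((577.6153564453125, 254.505615234375), (191.33604431152344, 140.9302978515625), 14.222196578979492)
pad 2226 ((576.681640625, 254.14944458007812), (209.22776794433594, 159.28237915039062), 14.313429832458496)
13.8833 [0.48005973 0.29163658 0.18145138] [-3.13910008e+00 -3.02234469e-04  1.03233755e+00] [ 0.10984784 -0.69560954 -1.08750979] [ 4.09614529e-03  4.11255549e-03  9.93938704e-04  7.76379430e-04
 -1.38346981e-03 -3.93939986e-05] 0.007879157403225496
```

>>> carry_out(deltas="0 0 3 0 0 0 1; 0 0 7 0 0 0 1; 0 0 12 0 0 0 1; 0 0 17 0 0 0 1; 0 0 21 0 0 0 1; 0 0 24 0 0 0 1; 0 0 25 0 0 0 1; 0 0 25 0 0 0 1")

```text
time: 14.65
tool_pos: [0.4795, 0.2925, 0.1552]
ee_rot: [-3.138, 0.001, 1.034]
wrist_force: [0.1, -0.4, -2.0]
width: 0.0078
```

>>> carry_out(deltas="0 0 0 0 0 0 1; 0 0 0 0 0 0 1; 0 0 0 0 0 0 1; 0 0 0 0 0 0 1; 0 0 0 0 0 0 1; 0 0 0 0 0 0 1; 0 0 0 0 0 0 1; 0 0 0 0 0 0 1")

```text
time: 15.32
tool_pos: [0.4797, 0.2925, 0.1558]
ee_rot: [-3.138, 0.0, 1.034]
wrist_force: [0.2, 1.2, -1.2]
width: 0.0078
```

```bash
python3 lev.py; python3 - <<'E'
from h import *
p=robot.snapshot("scene");W=cloud(p)
for t in ["keepsake","tape_roll","jar","second_tray"]:
    try: print(t,[(np.round(w(p,d["at"]),4),round(d["p"],2)) for d in robot.place_of(p,t)[:2]])
    except Exception as e: print(t,e)
q=robot.snapshot("top");W=cloud(q)
m=(np.hypot(W[...,0]-.506,W[...,1]+.214)<.15)&(W[...,2]>.06)&(W[...,2]<.1);print("pile rim z pct",np.percentile(W[m][:,2],[50,90,99]))
m=(np.hypot(W[...,0]-.56,W[...,1]-.028)<.012);print("plunger z",np.nanpercentile(W[m][:,2],[50,90]))
E
```

```text
scene 1920 slope rad [-0.0061  0.0021] rim z at c 0.1503 ((576.2505493164062, 257.27264404296875), (194.33547973632812, 140.4204864501953), 14.120999336242676)
pad 5191 ((587.02490234375, 259.47076416015625), (228.96337890625, 159.42665100097656), 14.042157173156738)
top 1970 slope rad [-0.0052  0.0003] rim z at c 0.1502 ((577.2493896484375, 255.205078125), (190.87864685058594, 141.06060791015625), 14.285346984863281)
pad 1942 ((576.763427734375, 254.37237548828125), (209.89524841308594, 159.449951171875), 14.259201049804688)
15.3167 [0.47972183 0.29252594 0.1558315 ] [-3.13847556e+00  4.08460674e-04  1.03378156e+00] [ 0.17555896  1.16970784 -1.21385445] [-7.76186642e-05  1.51616897e-03  4.87841311e-04  8.35152182e-04
  4.30314423e-04 -6.55107802e-04] 0.007813174233550001
keepsake [(array([ 0.7051, -0.0286, -0.0032]), 0.64)]
tape_roll [(array([0.3798, 0.0427, 0.001 ]), 0.63)]
jar [(array([ 7.16e-01,  8.25e-02, -4.00e-04]), 0.89)]
second_tray it knows: far_corner, jar, keepsake, nest, pad_centre, plunger_top, tab, tape_roll, tray_centre
pile rim z pct [0.07304187 0.07569113 0.07778527]
plunger z [0.06779794 0.07021235]
```

All good: tray centre is at z ≈ 0.136, about 12.6 cm above the pad, and the second tray's rim is at 73–74 mm.

```bash
python3 -c "
from bench import robot
print(robot.close_job())"
```

```text
the job is handed in; nothing more can be done
None
```

I pressed the steel counter's plunger to its stop, peeled the top tray off by its tab, and handed the job in with the tray held over the light pad. That was at about 15.6 s, and `close_job` gives no verdict.

- **Counter:** at the stop the force rose to 20 N with no further travel. The wrist camera then showed the plunger back up at 69 mm.
- **Peel:** I tilted the tab corner up 0.24 rad about the far corner, then lifted the tray clear. The second tray's rim stayed down, measured at 73–74 mm (74 mm expected).
- **Final hold:** the tray's centre is within about 3 mm of the pad's and about 12.6 cm above it, with its underside about 11 cm above. It is level to about 0.006 rad and steady, and its edges line up with the pad's.
- **Other things:** the keepsake, tape roll and jar were found where they started, to within the detector's accuracy of about 4 mm.

**Disagreements:**
- The camera estimates of the pad's centre differed by up to 7 mm in y. I used the depth-based one, about 0.257 m.
- The grip is fixed at half the maximum, so the advised 60 N could not be set. The tray did not visibly slip.

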